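# Serve a biscuit with the turner

## Task

Take the turner by its wooden grip, slide its blade under the round biscuit on the baking sheet (the sheet's back rim serves as a stop) and lift it off, never touching the biscuit itself with the gripper. Carry it over to the wooden board and let it slide gently off the tilted blade, not dropping it, so that it lies flat, right way up and wholly on the board. Then lay the turner down flat on bare worktop, blade side down, clear of board and sheet; leave the square biscuit where it is on the sheet and do not disturb the jar, mug or tin.

Things in the scene. Friction and masses are not known exactly. Their poses are not given: they have to be found in the camera images.
- turner: Loose metal turner (0.2 kg). Origin: underside of the blade, directly below the middle of the grip; x points from the grip to the blade's front edge, z up when it lies flat. Flat polished, slippery steel blade (friction with everything about 0.2), 2 mm thick, 60 wide, from x = 20 to x = 140 mm; behind it a narrow tang 24 wide and 3 thick reaches back to x = -35. Two round risers (8 mm thick, at x = -28 and x = 24) carry the grip over the tang.
- turner_grip (a point): Middle of the turner's wooden grip: a bar 80 long (along x), 20 wide (y), 24 high, its middle 54 mm above the underside of the blade. Pinch its two flat sides from above.
- turner_tip (a point): Middle of the blade's front edge, 140 mm in front of the grip's middle, 1 mm above the underside. Note: right of y = -0.3 m a sink's rim stands about 10 mm above the worktop at x < 0.32 m; keep the turner's rear end (175 mm behind the tip) clear of it.
- round_biscuit: Loose hard round biscuit, 78 mm diameter, 14 thick, 0.04 to 0.09 kg, lying on the baking sheet. Its lower edge is bevelled (the underside is 64 across, widening to 78 at 6 mm height), so that a blade lying on the sheet runs in under it. Origin: centre of the underside; z up through its top.
- square_biscuit: Loose square biscuit, 68 x 68 x 12 mm, the other one on the sheet, beside the round one. Origin: centre of the underside.
- baking_sheet: Aluminium baking sheet fixed on the worktop, 190 mm (x) by 240 mm (y), 3 thick. Origin: centre of its underside; x points from its open front to its back rim. Back rim: 5 thick, 12 high, its inner face at x = +90; side rims 5 thick, 9 high, inner faces at y = +/-115; the front has no rim. The biscuits lie side by side, about 110 apart in y.
- board: Wooden chopping board fixed on the worktop, 200 mm along its own x, 300 mm along its own y, 22 thick. Origin: centre of the underside; its long side (y) points roughly away from or toward the robot. The front edge of a wall cabinet hangs 0.46 m above the worktop, over their far parts and behind (from about x = 0.62 m): the hand must not lean far forward; tilting it sideways is free.
- honey_jar: Loose bystander: closed jar, 58 x 62 x 86 mm, on the worktop. Origin: centre of the underside.
- mug_a: Loose bystander: patterned white mug, 82 x 112 x 94 mm with its handle. Origin: centre of the underside.
- fish_tin: Loose bystander: low round tin, 86 diameter, 40 high. Origin: centre of the underside.
There are look-alikes about, which are no part of the job. Leave any yellow look-alike of the round_biscuit alone.

How it is judged (in metres and radians):
On the way, in this order (a step that is already met when the one before it is completed fails the run):
1. the round biscuit has been lifted clear of the sheet on the turner's blade (height (world z) of round_biscuit above 0.03 m and contact force between turner and round_biscuit above 0.1 N and contact force between round_biscuit and baking_sheet below 0.02 N and angle between round_biscuit's own z axis and vertical below 0.4 rad), for 0.3 s.
2. the round biscuit lies on the board, off the blade (contact force between round_biscuit and board above 0.1 N and contact force between turner and round_biscuit below 0.02 N and angle between round_biscuit's own z axis and vertical below 0.15 rad), for 0.2 s.
At the end, for the whole second after the job is handed in: The round biscuit lies flat (0.1 rad), right way up, at rest and wholly on the board (centre within 68 mm across, 118 mm along), off the turner; the turner lies flat and at rest on the worktop, off board and sheet; the square biscuit is within 20 mm of its start (x of round_biscuit in the frame of board between -0.068 and 0.068 m and y of round_biscuit in the frame of board between -0.118 and 0.118 m and height (world z) of round_biscuit between 0.018 and 0.027 m and angle between round_biscuit's own z axis and vertical below 0.1 rad and linear speed of each of round_biscuit, turner below 0.02 m/s and height (world z) of turner between -0.004 and 0.006 m and angle between turner's own z axis and vertical below 0.06 rad and contact force between turner and board below 0.02 N and contact force between turner and baking_sheet below 0.02 N and contact force between turner and round_biscuit below 0.02 N and distance of square_biscuit from where it was at the start of the episode below 0.02 m); the robot touches nothing.
It fails at once if the gripper touched the round biscuit (contact force between the fingers and round_biscuit above 0.3 N).
It fails at once if the round biscuit was dropped or thrown (moving faster than 0.8 m/s while off the blade) (linear speed of round_biscuit above 0.8 m/s and contact force between turner and round_biscuit below 0.01 N).
It fails at once if the jar, mug or tin was moved more than 30 mm (distance of any of honey_jar, mug_a, fish_tin from where it was at the start of the episode above 0.03 m).
It fails at once if the square biscuit was moved more than 20 mm (distance of square_biscuit from where it was at the start of the episode above 0.02 m).
It also fails if it takes over 66 s, if anything falls off the work surface, if the arm or the gripper's body presses on something with over 40 N, if the wrist force passes 120 N, or if a joint passes its speed limit or range.

## Robot

A 7-joint arm with a two-finger parallel gripper is mounted at the origin on a cart in front of the work surface, level with it; the furniture and walls round the work are solid. World frame = base frame: x ahead of the robot, y to its left, z up, the work surface at z = 0. Lengths are in m, angles in degrees, forces in N, time in s.
With the tool pointing down it reaches from about 0.35 to 0.9 m from the base axis. Payload 7.2 kg.
Tool frame: the origin (TCP) lies midway between the tips of the shut fingers; the grasp point (between the pads) lies 19 mm behind it; z points along the fingers, y is the line along which they close (so a half turn about z gives the same grasp; the last joint's range is limited). The gripper opens to 85 mm and grips with 20 to 120 N. Pads are 22 mm wide; open, the fingers measure 114 mm over their backs; the gripper's body (76 mm by 85 mm) begins 54 mm behind the grasp point. The pads swing forward as they close: fully open they stand 13 mm farther back than shut.
Start: joints at [-71.173, 23.554, -0.728, 91.456, 0.321, 64.991, -4.71], TCP at [0.242, 0.576, 0.231] pointing down, gripper open.
Joint ranges: [-169.25, 169.25], [-16.82, 113.86], [-84.01, 82.57], [7.8, 145.47], [-59.2, 239.2], [7.22, 106.19], [-163.78, 163.78]. Speed limits (degrees/s): [136.94, 136.94, 172.46, 172.46, 180, 180, 180].

## Interface

Orientations are given as a 3x3 rotation matrix whose columns are the frame's x, y, z axes.
In Python, from bench import bot gives the robot as it stands. The module is installed in compiled form; this text tells all that it offers. Calls block until the motion is done:
- bot.goto(position, orientation): joint-space move of the TCP to a pose.
- bot.line_to(position, feed=0.15, rot=None): straight line of the TCP; rot=None keeps the orientation; feed is the mean speed in m/s.
- bot.set_joints(angles): joint-space move.
- bot.grip(opening, grasp_force=None): finger opening in m; grasp_force is the grip in N (None keeps the last); returns when the fingers have stopped.
- bot.hold(seconds).
- bot.ik(position, orientation): joint angles nearest the present ones, or None.
- bot.get_obs(): the state.
- bot.get_image(name): name is "side" or "top" or "wrist"; returns a dict with "pixels" (480x640x3 uint8, blue, green, red), "range_z" (480x640 float32, m along the optical axis (not along the pixel's ray), 0 where there is no reading), "fx", "fy", "cx", "cy" (pixels), "T" (4x4, takes a point from camera to world coordinates). Camera axes: x right, y up, looking along -z (the intrinsics and any distortion apply to the point x, -y, -z); pixel columns grow to the right and rows downward; lengths in m; the calibration is good to about 2 mm. The wrist camera is an equidistant fisheye: a pixel r from the principal point sees the ray r / f radians off the axis. A picture is of the moment at which its call begins.
A pose or a line that the arm cannot do raises bot.MotionError and nothing moves.
- bot.finish_job(): hands the job in; it is judged then, once.
The state is a dict: "t": time; "q": joint angles; "joint_vel": joint speeds; "joint_efforts": joint torques, N m; "tool_pos": TCP position; "ee_rot": TCP orientation; "ft_force": force on the tool from outside, world axes, zero at the start; "moment": the same for the moment, N m; "finger_gap": finger opening in m; "grip_force": force on a finger pad.
Only numpy, scipy, OpenCV 4.12 (cv2) and the standard library are available. Lean on these libraries where they do the work, as an engineer would, in place of code of your own. Each camera call takes 0.05 s, during which the arm holds its last target. There are 200 camera calls.

## Working session

There is one attempt and no reset: what is moved stays moved. The work goes in short steps, each a Python script; the robot and the scene stay as the last script left them, time stands still between calls to the robot, and variables do not carry over. Pictures are saved under pics/ and viewed, at most 13 in all, crops included, and the job is handed in when it is done.

```bash
mkdir -p pics; ls; python3 - <<'E'
from bench import bot
import cv2,numpy as np
for n in("top","side"):
    i=bot.get_image(n); cv2.imwrite(f"pics/{n}0.png",i["pixels"]); np.savez(f"{n}0.npz",**i)
    print(n,i["fx"],i["cx"],i["cy"],i["T"].round(3).tolist(),list(i.keys()))
o=bot.get_obs(); print(o["tool_pos"],o["t"],o["ft_force"],o["ee_rot"])
E
```

```text
pics
top 534.532655687146 313.3945300931894 241.8284061909208 [[-0.049, 0.921, -0.387, -0.139], [-0.999, -0.042, 0.026, -0.065], [0.008, 0.388, 0.922, 1.678], [0.0, 0.0, 0.0, 1.0]] ['pixels', 'range_z', 'fx', 'fy', 'cx', 'cy', 'T']
side 535.5220840003691 319.4179968286893 236.99678724798065 [[0.587, 0.571, -0.574, -0.472], [-0.809, 0.428, -0.402, -0.776], [0.016, 0.7, 0.714, 1.306], [0.0, 0.0, 0.0, 1.0]] ['pixels', 'range_z', 'fx', 'fy', 'cx', 'cy', 'T']
[0.24141422 0.57603302 0.2305386 ] 0.1 [-0.03412983  0.42289507  0.10697926] [[-9.22309560e-01  3.86451652e-01 -4.43022624e-04]
 [ 3.86451890e-01  9.22308579e-01 -1.35018022e-03]
 [-1.13175811e-04 -1.41649106e-03 -9.99998990e-01]]
```

View pics/top0.png

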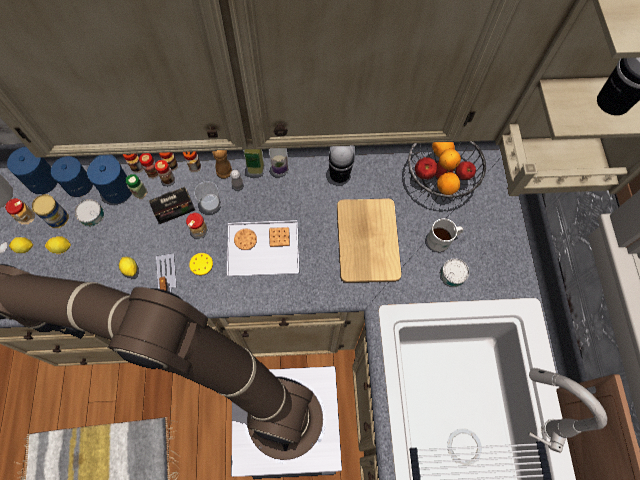

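View pics/side0.png

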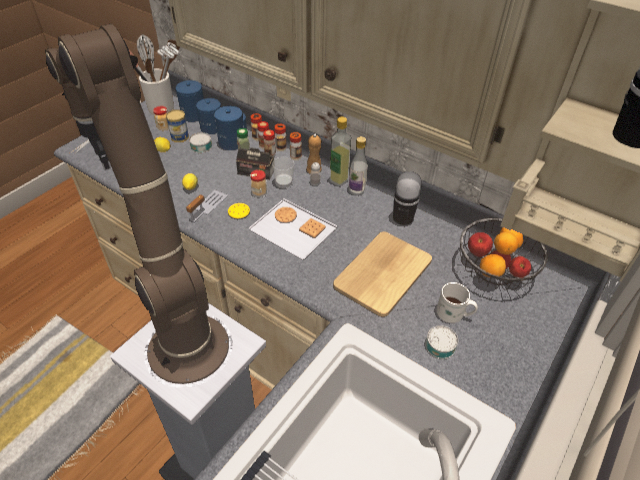

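The top view shows the turner with its blade at (166,265) and its grip at (163,287). The round biscuit is at (245,239) and the square one at (279,237). The sheet spans (228-298, 222-275) and the board is centred at (369,240). The red-lid jar is at (195,225), the mug at (441,235) and the tin at (455,271). The yellow look-alike is at (201,264).

```bash
cat > h.py <<'E'
import numpy as np,cv2
def P(i,u,v,z=None):
    d=np.array([(u-i["cx"])/i["fx"],-(v-i["cy"])/i["fy"],-1.])
    T=i["T"]
    if z is None: d=d*i["range_z"][int(round(v)),int(round(u))]
    else:
        w=T[:3,:3]@d; d=d*(z-T[2,3])/w[2]
    return T[:3,:3]@d+T[:3,3]
def cloud(i):
    v,u=np.mgrid[:480,:640]; r=i["range_z"].astype(float)
    p=np.stack([(u-i["cx"])/i["fx"]*r,-(v-i["cy"])/i["fy"]*r,-r],-1)
    return p@i["T"][:3,:3].T+i["T"][:3,3]
E
python3 - <<'E'
from h import *
np.set_printoptions(precision=4,suppress=True)
for n,pts in (("top",dict(grip=(163,284),blade=(166,265),rb=(245,239),sb=(279,237),sheet=(263,260),board=(369,240),jar=(195,218),mug=(441,235),tin=(455,268),yel=(201,264),wt=(330,270))),
  ("side",dict(grip=(195,206),blade=(211,202),rb=(286,215),sb=(312,228),board=(384,272),jar=(258,175)))):
    i=dict(np.load(n+"0.npz"))
    for k,(u,v) in pts.items(): print(n,k,P(i,u,v))
i=dict(np.load("top0.npz"));C=cloud(i)
hsv=cv2.cvtColor(i["pixels"],cv2.COLOR_BGR2HSV)
def blob(win,m,name,z):
    u0,u1,v0,v1=win; mm=np.zeros(m.shape,np.uint8); mm[v0:v1,u0:u1]=m[v0:v1,u0:u1]
    v,u=np.nonzero(mm); pts=np.array([P(i,a,b,z)[:2] for a,b in zip(u,v)]).astype(np.float32)
    print(name,len(u),pts.mean(0),cv2.minAreaRect(pts),cv2.minEnclosingCircle(pts), np.median(C[v,u,2]))
S=hsv[...,1]; H=hsv[...,0]
org=(S>70)&(H<25)
blob((230,260,225,255),org,"round",.017);blob((264,296,222,252),org,"square",.015)
blob((330,405,190,290),(S>60)&(H<30),"board",.022)
sh=cv2.morphologyEx(((S<35)&(hsv[...,2]>170)|org).astype(np.uint8),cv2.MORPH_CLOSE,np.ones((3,3)))
blob((224,302,216,280),sh>0,"sheet",.004)
cv2.imwrite("pics/c1.png",cv2.resize(i["pixels"][205:305,130:310],None,fx=4.4,fy=4.4,interpolation=cv2.INTER_CUBIC))
E
```

```text
top grip [0.4152 0.3702 0.0689]
top blade [0.5026 0.381  0.007 ]
top rb [0.5813 0.1181 0.0148]
top sb [0.5857 0.0034 0.0094]
top sheet [0.508  0.0594 0.0005]
top board [ 0.5559 -0.2998  0.0208]
top jar [0.632  0.2738 0.0884]
top mug [ 0.5616 -0.5445  0.0242]
top tin [ 0.4368 -0.5698  0.0374]
top yel [0.4973 0.2633 0.0162]
top wt [ 0.4606 -0.1628  0.0045]
side grip [0.3951 0.3575 0.0565]
side blade [0.4826 0.3757 0.0026]
side rb [0.5825 0.1081 0.0142]
side sb [ 0.5898 -0.0002  0.0084]
side board [ 0.5508 -0.3108  0.0287]
side jar [0.6271 0.2691 0.0864]
round 387 [0.5807 0.118 ] ((0.5806310176849365, 0.11792711913585663), (0.07486195117235184, 0.07342862337827682), 87.38458251953125) ((0.5812920928001404, 0.11797713488340378), 0.039215561002492905) 0.01611988216601956
square 368 [0.585  0.0036] ((0.5851370096206665, 0.003488343209028244), (0.06792441755533218, 0.06702173501253128), 1.8788260221481323) ((0.5852380990982056, 0.004327322822064161), 0.04499495401978493) 0.01429281251214487
board 4933 [ 0.5552 -0.2955] ((0.5600906610488892, -0.2956866919994354), (0.20164334774017334, 0.3055630922317505), 88.9468994140625) ((0.5604849457740784, -0.2959619462490082), 0.17394277453422546) 0.02042813692342249
sheet 3764 [0.5506 0.0603] ((0.5530006885528564, 0.06028406322002411), (0.2392527014017105, 0.1955651491880417), 89.73750305175781) ((0.5542395710945129, 0.06104718893766403), 0.1514018028974533) 0.004977191617903998
```

View pics/c1.png

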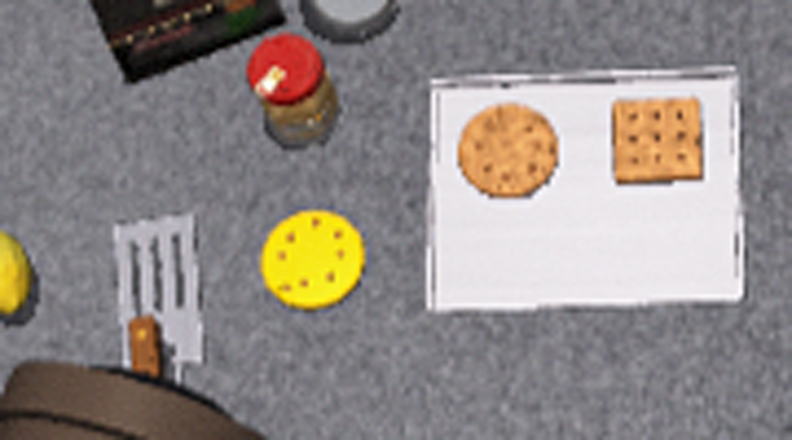

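```bash
cat >> h.py <<'E'
def Rz(a): a=np.radians(a); return np.array([[np.cos(a),-np.sin(a),0],[np.sin(a),np.cos(a),0],[0,0,1]])
def Ry(a): a=np.radians(a); return np.array([[np.cos(a),0,np.sin(a)],[0,1,0],[-np.sin(a),0,np.cos(a)]])
# tool frame in turner frame: s=-1 -> tool x backward
def tool(s=-1): return np.diag([s,-s,-1.]) 
def Pw(i,u,v,z):  # fisheye pixel -> plane z
    x,y=(u-i["cx"])/i["fx"],(v-i["cy"])/i["fy"]; t=np.hypot(x,y); k=np.sin(t)/t if t>0 else 1
    w=i["T"][:3,:3]@np.array([x*k,-y*k,-np.cos(t)]); return i["T"][:3,3]+w*(z-i["T"][2,3])/w[2]
def rect(i,z,x0,x1,y0,y1,res=.001):
    # orthophoto of plane z: rows = x decreasing, cols = y decreasing
    X,Y=np.meshgrid(np.arange(x1,x0,-res),np.arange(y1,y0,-res),indexing="ij")
    T=i["T"]; p=np.stack([X-T[0,3],Y-T[1,3],np.full_like(X,z-T[2,3])],-1)@T[:3,:3]
    x,y,d=p[...,0],-p[...,1],-p[...,2]; r=np.hypot(x,y); t=np.arctan2(r,d)/np.maximum(r,1e-9)
    return cv2.remap(i["pixels"],(i["cx"]+i["fx"]*x*t).astype(np.float32),(i["cy"]+i["fy"]*y*t).astype(np.float32),cv2.INTER_LINEAR)
E
python3 - <<'E'
from h import *
from bench import bot
np.set_printoptions(precision=1,suppress=True)
for s in(-1,1):
  for n,p,R in (("grip",(.4,.37,.05),Rz(0)),("sheet",(.5,.118,.04),Rz(0)),("sheetup",(.45,.118,.15),Rz(0)),("b0",(.56,-.15,.15),Rz(-90)),("b20",(.56,-.15,.12),Rz(-90)@Ry(22)),("b45",(.5,-.17,.12),Rz(-60)@Ry(22)),("lay",(.43,-.128,.04),Rz(0))):
    q=bot.ik(np.array(p),R@tool(s)); print(s,n,None if q is None else np.array(q))
bot.goto(np.array((.36,.37,.28)),tool(-1))
for n in("wrist","top"):
    i=bot.get_image(n); np.savez(f"{n}1.npz",**i)
    if n=="wrist": print(i["T"],i["fx"],i["cx"]); cv2.imwrite("pics/ortho1.png",cv2.resize(rect(i,.0,.28,.6,.2,.5),None,fx=1.8,fy=1.8)); cv2.imwrite("pics/w1.png",i["pixels"])
print(bot.get_obs()["t"],bot.get_obs()["tool_pos"])
E
```

```text
-1 grip [-46.6  28.8  -1.7 112.    1.3  39.2  41. ]
-1 sheet [-25.9  27.7   9.2 117.1  -7.3  35.7  78.2]
-1 sheetup [-32.5  13.6  13.8 119.   -4.3  47.9  73.8]
-1 b0 [-23.6  30.1  47.1 105.3 -26.3  56.1  34.7]
-1 b20 [-13.4  43.2  54.9 101.2 -53.1  77.2  62.1]
-1 b45 [-10.2  41.1  49.4 100.1 -39.3  78.3  84.5]
-1 lay [ -9.8  24.5  24.9 126.6 -19.1  32.4 119.4]
1 grip [ -71.1   31.9   31.   113.6  -24.5   41.  -115.1]
1 sheet [-42.3  30.5  30.7 118.2 -25.1  37.7 -84.9]
1 sheetup [-52.7  15.5  38.3 120.1 -12.8  48.3 -96.9]
1 b0 [ -35.7   43.5   71.8  105.9  -45.6   66.1 -127.6]
1 b20 [ -15.5   45.6   59.4  101.3  -55.8   79.9 -115.7]
1 b45 [-19.6  54.5  71.4 100.6 -52.7  90.6 -82.1]
1 lay [-31.6  34.2  55.4 127.8 -45.3  40.6 -34. ]
[[-0.  -0.9 -0.3  0.3]
 [ 1.   0.  -0.   0.4]
 [ 0.  -0.3  0.9  0.4]
 [ 0.   0.   0.   1. ]] 371.64829954431775 318.4315887223353
1.1583 [0.4 0.4 0.3]
```

View pics/ortho1.png

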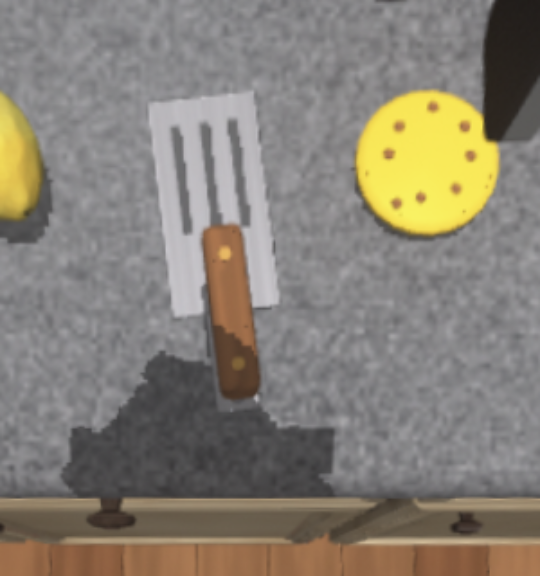

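The ortho view (1.8 px/mm) puts the blade corners at (149,103), (254,92), (279,303) and (174,317). That is 59 x 120 mm, which matches the given size. The yaw is about +6.7° and the grip's middle is at about (0.407, 0.372).

```bash
cat >> h.py <<'E'
H=.033
def tp(tip,yaw=0,pitch=0,h=H):
    "TCP pose for blade-front underside point tip; pitch>0 = tip down"
    R=Rz(yaw)@Ry(pitch); return np.array(tip)+R@np.array([-.14,0,h]),R@tool(-1)
def st(bot,m=""):
    o=bot.get_obs(); print(m,"t%.1f"%o["t"],o["tool_pos"].round(4),"F",o["ft_force"].round(1),"gap %.4f gf %.0f"%(o["finger_gap"],o["grip_force"]))
E
python3 - <<'E'
from h import *
from bench import bot
R=Rz(6.7)@tool(-1)
bot.goto(np.array((.4073,.3718,.13)),R); st(bot)
bot.line_to(np.array((.4073,.3718,H)),.12); st(bot)
bot.grip(0.0,100); st(bot,"grip")
bot.hold(.2)
bot.line_to(np.array((.4073,.3718,H+.09)),.1); bot.hold(.3); st(bot,"up")
for n in("top","side"):
    i=bot.get_image(n); np.savez(n+"2.npz",**i)
    s=dict(top=(205,305,110,310),side=(150,250,160,360))[n]
    cv2.imwrite(f"pics/{n}2.png",cv2.resize(i["pixels"][s[0]:s[1],s[2]:s[3]],None,fx=4,fy=4,interpolation=cv2.INTER_CUBIC))
E
```

```text
t1.8 [0.407  0.3729 0.1306] F [0.5 0.2 1.3] gap 0.0856 gf 0
 t2.8 [0.4077 0.3723 0.0338] F [ 0.4  0.4 -0.3] gap 0.0852 gf 0
grip t3.4 [0.4074 0.3721 0.0334] F [-0.   0.9  4.5] gap 0.0188 gf 98
up t5.0 [0.4071 0.3716 0.1226] F [ 0.2 -1.  -1.5] gap 0.0188 gf 98
```

View pics/side2.png

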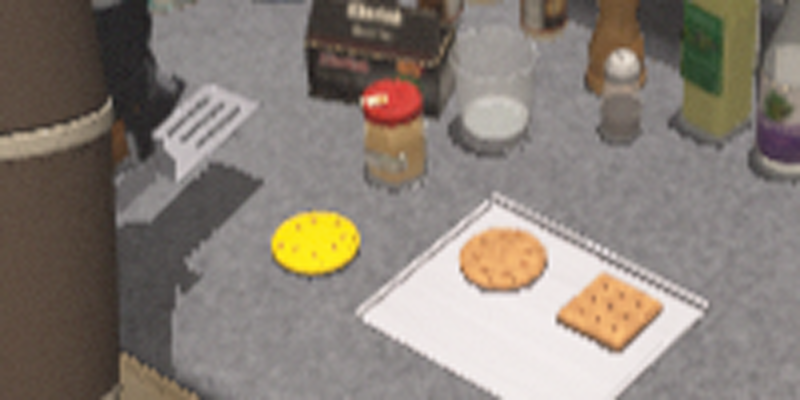

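The side crop shows the blade at (205,130) level in the hand, clear of the worktop. Both biscuits are still in place.

```bash
python3 - <<'E'
from h import *
from bench import bot
p,R=tp((.50,.118,.08)); bot.goto(p,R); bot.hold(.2); st(bot)
i=bot.get_image("wrist"); np.savez("wrist3.npz",**i)
o=rect(i,.017,.40,.68,.0,.22); cv2.imwrite("pics/ortho3.png",cv2.resize(o,None,fx=2,fy=2))
hsv=cv2.cvtColor(o,cv2.COLOR_BGR2HSV); m=((hsv[...,1]>80)&(hsv[...,0]<25)).astype(np.uint8)
n,l,s,c=cv2.connectedComponentsWithStats(m)
for k in range(1,n):
    if s[k,4]>800: print(s[k],.68-c[k][1]*.001,.22-c[k][0]*.001)
E
```

```text
t6.3 [0.3605 0.1192 0.113 ] F [ 0.1  0.1 -2.6] gap 0.0186 gf 98
[  80  143   42  137 5430] 0.4673384898710866 0.11946611418047882
```

View pics/ortho3.png

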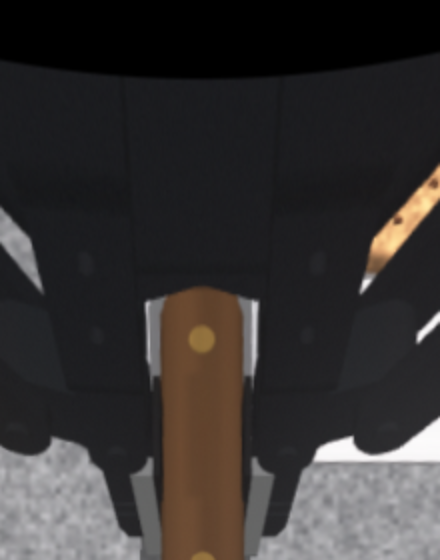

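The wrist view is blocked by the fingers: only the grip at (200,400) and a corner of the square biscuit show. I'll go on with the top-view measurements and feel for contact.

```bash
python3 - <<'E'
from h import *
from bench import bot
p,R=tp((.512,.118,.02),0,1.5); bot.line_to(p,.12,R); bot.hold(.2); st(bot,"pre"); f0=bot.get_obs()["ft_force"]
for z in np.arange(.009,-.003,-.001):
    p,R=tp((.512,.118,z),0,1.5); bot.line_to(p,.03,R); bot.hold(.1)
    f=bot.get_obs()["ft_force"]-f0
    print("%.4f"%z,f.round(1),bot.get_obs()["tool_pos"].round(4), p.round(4))
    if f[2]>2.5: break
st(bot)
i=bot.get_image("side"); np.savez("side4.npz",**i)
cv2.imwrite("pics/side4.png",cv2.resize(i["pixels"][160:280,200:360],None,fx=4.5,fy=4.5,interpolation=cv2.INTER_CUBIC))
E
```

```text
pre t7.2 [0.3732 0.1182 0.0573] F [-0.6  0.2 -1.7] gap 0.0186 gf 98
0.0090 [ 1.4  0.1 -0.6] [0.3729 0.118  0.0456] [0.3729 0.118  0.0457]
0.0080 [ 0.4 -0.4 -0.5] [0.3729 0.118  0.0447] [0.3729 0.118  0.0447]
0.0070 [ 0.6 -1.  -0.8] [0.3729 0.118  0.0437] [0.3729 0.118  0.0437]
0.0060 [ 0.   0.2 -0. ] [0.3729 0.118  0.0426] [0.3729 0.118  0.0427]
0.0050 [ 0.3 -0.6 -0.5] [0.3729 0.118  0.0416] [0.3729 0.118  0.0417]
0.0040 [1.  0.3 0.1] [0.3729 0.118  0.0406] [0.3729 0.118  0.0407]
0.0030 [ 1.5 -0.   1. ] [0.373  0.118  0.0397] [0.3729 0.118  0.0397]
0.0020 [-0.6 -0.2  4.3] [0.3731 0.1181 0.0388] [0.3729 0.118  0.0387]
 t10.2 [0.3731 0.1181 0.0388] F [-1.1  0.   2.6] gap 0.0185 gf 98
```

View pics/side4.png

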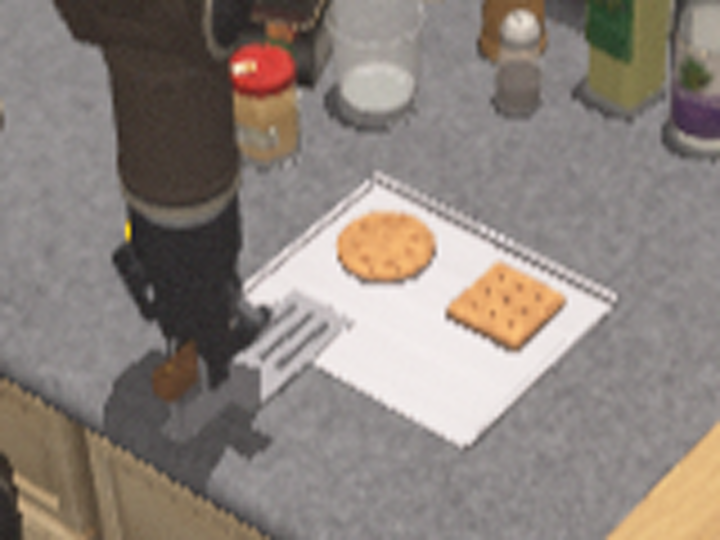

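The side crop shows the blade resting on the sheet with its front edge running from about (295,292) to (350,322). It points at the round biscuit at (387,243). I'll check the aim numerically and push in.

```bash
python3 - <<'E'
from h import *
from bench import bot
i=dict(np.load("side4.npz")); f=lambda a,b,z:P(i,200+a/4.5,160+b/4.5,z)
print("tip",f(295,292,.005),f(350,322,.005),"bisc",f(387,241,.017))
f0=bot.get_obs()["ft_force"]
for x in np.r_[np.arange(.522,.632,.01),.633,.636,.638]:
    p,R=tp((x,.118,.0022),0,1.5); bot.line_to(p,.05,R)
    F=bot.get_obs()["ft_force"]; print("%.3f"%x,F.round(1),bot.get_obs()["tool_pos"].round(4))
    if F[0]<-15 : break
st(bot)
for n in("side","top"):
    i=bot.get_image(n); np.savez(n+"5.npz",**i)
a=cv2.resize(np.load("side5.npz")["pixels"][180:260,240:340],None,fx=4,fy=4,interpolation=cv2.INTER_CUBIC)
b=cv2.resize(np.load("top5.npz")["pixels"][205:285,215:315],None,fx=4,fy=4,interpolation=cv2.INTER_CUBIC)
cv2.imwrite("pics/s5.png",np.hstack([a,b]))
E
```

```text
tip [0.50811906 0.13989974 0.005     ] [0.50811599 0.08538062 0.005     ] bisc [0.58596222 0.11080535 0.017     ]
0.522 [0.6 0.6 0.8] [0.3839 0.1181 0.0389]
0.532 [ 0.4 -0.3  1.3] [0.3937 0.1181 0.0389]
0.542 [ 0.8 -0.   1. ] [0.4036 0.1181 0.0389]
0.552 [0.5 0.7 1.4] [0.4136 0.118  0.0389]
0.562 [ 0.9 -0.2  1.3] [0.4237 0.118  0.0388]
0.572 [1.8 0.6 1. ] [0.4337 0.118  0.0389]
0.582 [0.8 0.8 0.3] [0.4438 0.118  0.0389]
0.592 [1.3 0.4 1.5] [0.4537 0.118  0.0389]
0.602 [0.6 0.5 1.3] [0.4638 0.118  0.0389]
0.612 [ 1.9 -0.2  1.7] [0.4738 0.118  0.0389]
0.622 [0.2 0.  1.2] [0.4837 0.118  0.0389]
0.633 [1.8 0.1 1.2] [0.4948 0.118  0.0389]
0.636 [0.2 0.7 2.6] [0.4971 0.1179 0.0389]
0.638 [-1.2  0.2  2.9] [0.4989 0.118  0.0389]
 t15.0 [0.4989 0.118  0.0389] F [-1.2  0.2  2.9] gap 0.0188 gf 98
```

View pics/s5.png

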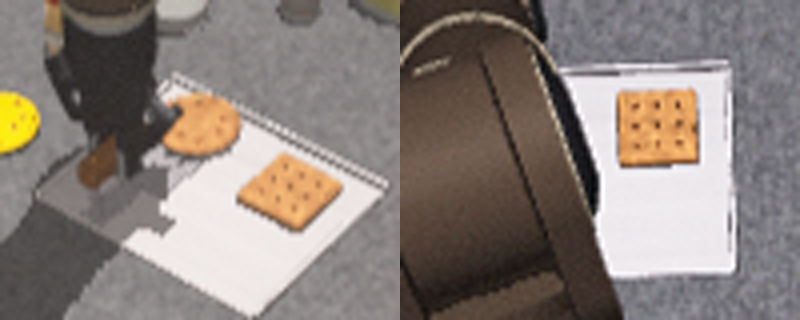

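The biscuit at (200,125) is against the back rim and the blade lies under it. I'll tip the blade slightly back, lift and check.

```bash
python3 - <<'E'
from h import *
from bench import bot
i=dict(np.load("side5.npz")); print("bisc",P(i,240+201/4,180+124/4,.019))
for k in (-1.5,-4):
    p,R=tp((.638,.118,.004),0,k); bot.line_to(p,.03,R)
st(bot,"tilt")
p,R=tp((.638,.118,.03),0,-4); bot.line_to(p,.03,R); st(bot)
p,R=tp((.630,.118,.085),0,-4); bot.line_to(p,.06,R); bot.hold(.4); st(bot,"up")
i=bot.get_image("side"); np.savez("side6.npz",**i)
cv2.imwrite("pics/s6.png",cv2.resize(i["pixels"][150:270,220:380],None,fx=4,fy=4,interpolation=cv2.INTER_CUBIC))
E
```

```text
bisc [0.60366228 0.10566606 0.019     ]
tilt t15.8 [0.5023 0.1183 0.034 ] F [-9.9 -8.  69.2] gap 0.0191 gf 117
 t16.8 [0.4958 0.118  0.0529] F [-0.2 -0.8 -3.1] gap 0.0190 gf 106
up t18.3 [0.488 0.118 0.108] F [ 0.5  0.4 -3.7] gap 0.0190 gf 106
```

View pics/s6.png

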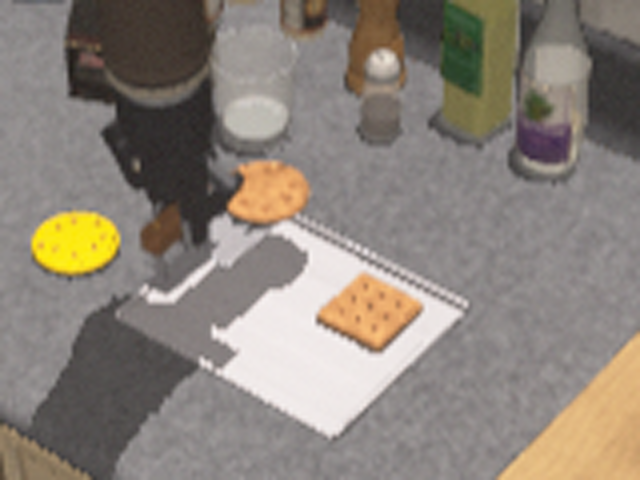

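The biscuit, at (270,190), rides on the blade above the sheet, and its shadow is on the sheet below. The tilt pressed the tang on the sheet with 69 N, so the turner may have turned in the grip. I'll measure the biscuit's plane from depth.

```bash
python3 - <<'E'
from h import *
i=dict(np.load("side6.npz")); C=cloud(i); hsv=cv2.cvtColor(i["pixels"],cv2.COLOR_BGR2HSV)
m=(hsv[...,1]>80)&(hsv[...,0]<25)
def fit(name,win,m):
    a=np.zeros_like(m); u0,u1,v0,v1=win; a[v0:v1,u0:u1]=m[v0:v1,u0:u1]
    a=cv2.erode(a.astype(np.uint8),np.ones((3,3)))>0
    p=C[a]; p=p[np.abs(p[:,2]-np.median(p[:,2]))<.02]; c=p.mean(0); A=np.c_[p[:,:2]-c[:2],np.ones(len(p))]
    s,_,_,_=np.linalg.lstsq(A,p[:,2],rcond=None); r=p[:,2]-A@s
    print(name,len(p),"c",c.round(4),"slope deg dz/dx %.1f dz/dy %.1f sd %.4f"%(*np.degrees(np.arctan(s[:2])),r.std()))
    return p
fit("round",(276,300,188,208),m); fit("square",(298,328,216,240),m)
b=(hsv[...,1]>60)&(hsv[...,0]<30); fit("board",(335,432,232,315),b)
fit("sheet",(290,335,230,260),(hsv[...,1]<40)&(hsv[...,2]>170))
# biscuit silhouette
v,u=np.nonzero(m[186:209,274:300]); 
print("right edge",P(i,274+u.max(),186+v[u.argmax()],.117),"far/top", P(i,274+u[v.argmin()],186+v.min(),.117),"bottom",P(i,274+u[v.argmax()],186+v.max(),.117))
E
```

```text
round 180 c [0.5879 0.1063 0.0921] slope deg dz/dx 0.0 dz/dy -1.3 sd 0.0032
square 199 c [ 0.5852 -0.0034  0.0163] slope deg dz/dx -1.6 dz/dy -1.5 sd 0.0034
board 4379 c [ 0.5515 -0.3053  0.0219] slope deg dz/dx 0.2 dz/dy -0.1 sd 0.0034
sheet 538 c [ 0.5217 -0.0174  0.0044] slope deg dz/dx -0.2 dz/dy -0.4 sd 0.0033
right edge [0.59560014 0.07196781 0.117     ] far/top [0.58941431 0.12294069 0.117     ] bottom [0.52825641 0.07820269 0.117     ]
```

The biscuit's plane is level to within about 2° while the hand is tipped back 4°. So the turner sits about +4° pitched in the grip, and I'll account for that. Now a slow carry to the board.

```bash
cat >> h.py <<'E'
def tq(tip,yaw=0,pitch=0,d=4.,g=.052):
    Rt=Rz(yaw)@Ry(pitch); Rh=Rz(yaw)@Ry(pitch-d)
    return np.array(tip)+Rt@np.array([-.14,0,g])-Rh@np.array([0,0,.019]), Rh@tool(-1)
E
python3 - <<'E'
from h import *
from bench import bot
print("chk",tq((.627,.118,.075))[0],bot.get_obs()["tool_pos"])
for tip,yaw,pit,feed in (((.60,.118,.10),0,-3,.05),((.58,-.06,.11),-30,-3,.07),((.53,-.24,.11),-75,-3,.07),((.52,-.285,.10),-90,-2,.05),((.52,-.285,.05),-90,3,.05)):
    p,R=tq(tip,yaw,pit); bot.line_to(p,feed,R); st(bot,str(tip))
bot.hold(.3)
i=bot.get_image("side"); np.savez("side7.npz",**i)
i=bot.get_image("top"); np.savez("top7.npz",**i)
a=cv2.resize(np.load("side7.npz")["pixels"][210:330,310:440],None,fx=3,fy=3,interpolation=cv2.INTER_CUBIC)
b=cv2.resize(i["pixels"][180:300,290:420],None,fx=3,fy=3,interpolation=cv2.INTER_CUBIC)
cv2.imwrite("pics/s7.png",np.hstack([a,b]))
E
```

```text
chk [0.48832537 0.118      0.10804628] [0.48800906 0.11798672 0.10804282]
(0.6, 0.118, 0.1) t19.1 [0.4601 0.1182 0.126 ] F [-0.3 -0.3 -2.8] gap 0.0186 gf 106
(0.58, -0.06, 0.11) t20.8 [0.4586 0.0105 0.1357] F [-0.1 -0.6 -2.6] gap 0.0188 gf 106
(0.53, -0.24, 0.11) t22.7 [ 0.4936 -0.1042  0.1357] F [ 0.1  0.1 -2.1] gap 0.0186 gf 106
(0.52, -0.285, 0.1) t23.8 [ 0.5198 -0.1449  0.1281] F [ 0.2  0.1 -2.4] gap 0.0184 gf 106
(0.52, -0.285, 0.05) t24.8 [ 0.5202 -0.1482  0.0904] F [ 0.2 -0.1 -2.3] gap 0.0188 gf 106
```

View pics/s7.png

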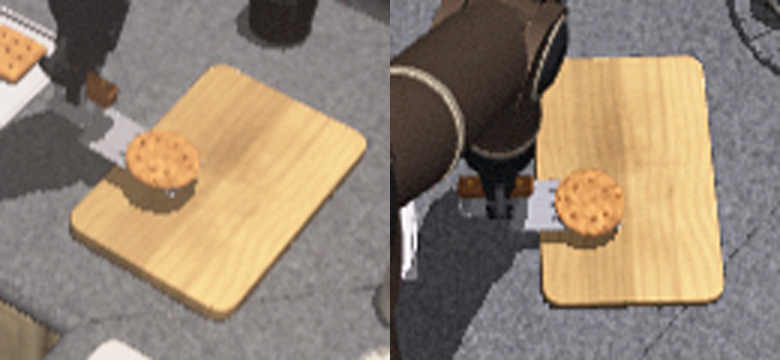

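Both views show the biscuit centred near the blade's front, over the near-left part of the board (side (163,158), top (590,203)). I'll lower to contact, tilt, then withdraw.

```bash
cat > put.py <<'E'
from h import *
from bench import bot
p,R=tq((.52,-.285,.034),-90,6); bot.line_to(p,.04,R); bot.hold(.15); f0=bot.get_obs()["ft_force"]
for z in np.arange(.033,.012,-.001):
    p,R=tq((.52,-.285,z),-90,6); bot.line_to(p,.03,R)
    bot.hold(.06); f=bot.get_obs()["ft_force"]-f0
    if f[2]>2: break
print("contact",z,f.round(1)); st(bot)
zc=z+.0015
for a in (10,14,18,21):
    p,R=tq((.52,-.285,zc),-90,a); bot.line_to(p,.04,R)
    st(bot,f"pitch{a}")
bot.hold(.2)
i=bot.get_image("side"); np.savez("side8.npz",**i); j=bot.get_image("top"); np.savez("top8.npz",**j)
a=cv2.resize(i["pixels"][210:330,310:440],None,fx=3,fy=3,interpolation=cv2.INTER_CUBIC)
b=cv2.resize(j["pixels"][180:300,290:420],None,fx=3,fy=3,interpolation=cv2.INTER_CUBIC)
cv2.imwrite("pics/s8.png",np.hstack([a,b])); print("zc",zc)
E
python3 put.py
```

```text
contact 0.01999999999999999 [-0.7 -1.2  4.1]
 t30.0 [ 0.5202 -0.1506  0.0676] F [-1.1 -0.7  1. ] gap 0.0180 gf 107
pitch10 t30.4 [ 0.5196 -0.1544  0.0778] F [ 0.5  0.4 -2.8] gap 0.0188 gf 106
pitch14 t30.8 [ 0.5197 -0.1584  0.0867] F [ 0.6 -0.  -3.2] gap 0.0186 gf 106
pitch18 t31.2 [ 0.5198 -0.1633  0.0954] F [-0.2 -0.5 -3.3] gap 0.0187 gf 106
pitch21 t31.6 [ 0.52   -0.1674  0.1017] F [ 0.1 -0.1 -1.8] gap 0.0186 gf 106
zc 0.02149999999999999
```

View pics/s8.png

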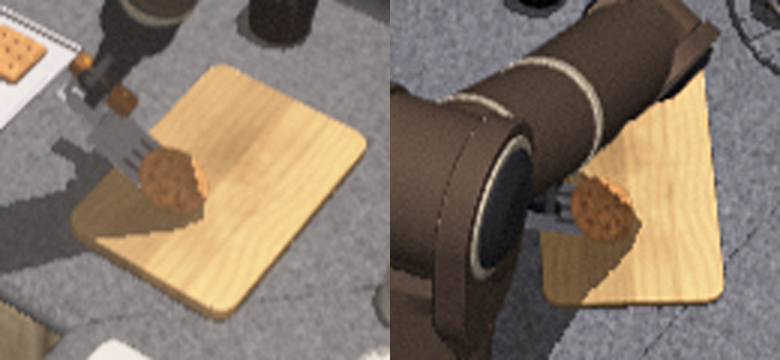

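The biscuit has slid so that its leading edge rests on the board (side (175,180)). Now I'll draw the blade out from under it.

```bash
python3 - <<'E'
from h import *
from bench import bot
for y in (-.265,-.245,-.225,-.205):
    p,R=tq((.52,y,.0218),-90,20); bot.line_to(p,.05,R); st(bot)
p,R=tq((.52,-.19,.06),-90,15); bot.line_to(p,.08,R)
p,R=tq((.50,-.15,.10),-90,0); bot.line_to(p,.12,R); st(bot)
i=bot.get_image("side"); np.savez("side9.npz",**i)
a=cv2.resize(i["pixels"][190:330,290:440],None,fx=4,fy=4,interpolation=cv2.INTER_CUBIC); cv2.imwrite("pics/s9.png",a)
C=cloud(i); hsv=cv2.cvtColor(i["pixels"],cv2.COLOR_BGR2HSV)
m=((hsv[...,0]<15)&(hsv[...,1]>95)).astype(np.uint8); m[:, :345]=0
n,l,s,c=cv2.connectedComponentsWithStats(m)
for k in range(1,n):
    if s[k,4]>150: print(s[k],P(i,*c[k],.036),np.median(C[l==k],0))
E
```

```text
t32.5 [ 0.5201 -0.1457  0.1004] F [-0.7  0.1 -1.5] gap 0.0187 gf 106
 t33.0 [ 0.52   -0.1258  0.1003] F [ 0.5  0.7 -1.6] gap 0.0188 gf 106
 t33.5 [ 0.5201 -0.1058  0.1004] F [-0.1  0.6 -1.9] gap 0.0186 gf 106
 t34.1 [ 0.5201 -0.0858  0.1004] F [ 0.4 -0.2 -1.2] gap 0.0185 gf 106
 t35.3 [ 0.4998 -0.0118  0.1327] F [ 0.6 -0.8 -1.2] gap 0.0188 gf 106
[468 232  25  26 486] [ 0.83965844 -0.50503442  0.036     ] [ 0.77550428 -0.51827062  0.10092176]
[490 244  42  34 581] [ 0.83005489 -0.6257069   0.036     ] [ 0.77219042 -0.63895836  0.09162053]
```

View pics/s9.png

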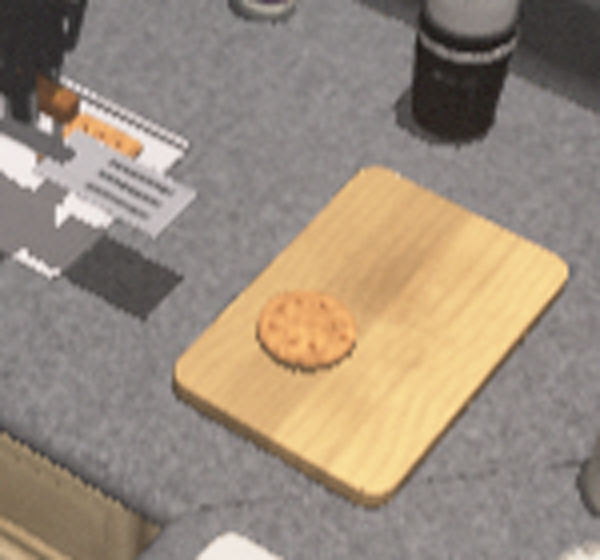

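The biscuit lies flat on the board at (307,328). The turner is free, so I'll lay it on the bare worktop between sheet and board.

```bash
python3 - <<'E'
from h import *
from bench import bot
i=dict(np.load("side9.npz")); print("bisc",P(i,290+307/4,190+326/4,.036))
y=-.128
for tip,yaw,feed in (((.55,-.15,.10),-45,.12),((.56,y,.09),0,.12),((.56,y,.015),0,.08)):
    p,R=tq(tip,yaw,0,3.2); bot.line_to(p,feed,R)
bot.hold(.15); st(bot); f0=bot.get_obs()["ft_force"]
for z in np.arange(.008,-.009,-.001):
    p,R=tq((.56,y,z),0,0,3.2); bot.line_to(p,.03,R); bot.hold(.06)
    f=bot.get_obs()["ft_force"]-f0
    if f[2]>2.5: break
print(z,f.round(1))
bot.grip(.05); bot.hold(.3); st(bot,"open")
bot.line_to(bot.get_obs()["tool_pos"]+[0,0,.12],.12); 
bot.goto(np.array((.38,.25,.25)),tool(-1)); bot.hold(.3); st(bot)
i=bot.get_image("top"); j=bot.get_image("side"); np.savez("top10.npz",**i)
a=cv2.resize(i["pixels"][200:300,220:420],None,fx=4,fy=4,interpolation=cv2.INTER_CUBIC)
cv2.imwrite("pics/s10.png",a)
C=cloud(i)
for n,(u,v) in dict(bisc=(357,245),).items(): print(n,P(i,u,v,.036))
E
```

```text
bisc [ 0.51425895 -0.26901806  0.036     ]
 t38.5 [ 0.4214 -0.1281  0.0485] F [ 0.2 -0.5 -1.4] gap 0.0189 gf 106
0.0 [-1.8  1.   3.7]
open t42.1 [ 0.421 -0.128  0.033] F [ 0.5 -0.6 -0.3] gap 0.0501 gf 0
 t45.0 [0.3803 0.2494 0.2499] F [-0.3 -0.4  0.5] gap 0.0503 gf 0
bisc [ 0.53332988 -0.25608383  0.036     ]
```

View pics/s10.png

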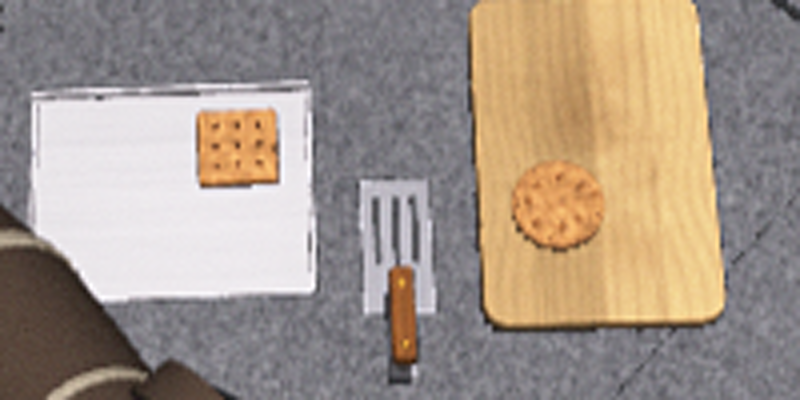

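The final view shows the turner flat on the worktop at (400,280), clear of sheet and board. The biscuit is flat on the board at (558,205), about 30 mm across and 45 mm along from the board's centre. The square biscuit has not moved.

```bash
python3 -c "
from bench import bot
print(bot.finish_job())"
```

```text
the job is handed in; nothing more can be done
None
```

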